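Close the sample case and press its lid onto the catch

TASK

Close the open sample case: push its lid gently up from behind until it is past upright and tips over by itself, let go and leave it to swing down under its own weight. It comes to rest slightly open on the catch; then press down on the lid's front tab with about 15 newtons (never more than 20) for half a second so that the lid sits fully home on its seat, and let go. Leave the other things on the bench where they are.

Things in the scene. Friction and masses are not known exactly. Their poses are not given: they have to be found in the camera images.
- case: The sample case: open-topped white plastic box, 190 mm (its x) by 170 mm (its y) by 90 mm high, fixed to the bench, with a grid of capped tubes inside, all below the rim. Origin: centre of its underside; z up. Its front, with the catch, is at its -x side; the lid's hinge runs along the upper edge of its +x side. Seen from the robot the hinge side is on the right (within about 30 degrees) and the front on the left.
- hinge (a point): The middle of the hinge axis, at the upper edge of the case's +x side, 91 mm above the bench; fixed to the case; the hinge axis is the case's y.
- lid (a joint): Lid angle in rad: 0 level on the bare rim, 1.57 upright, 1.92 on its rear stop. Starts leaning back at 1.65 to 1.92 (it may first settle back to 1.92 within 3 s). Damped hinge (0.35 N m s/rad) with friction (0.07 N m): from rest the lid tips over by itself only once it is below about 1.4 to 1.2, depending on its unknown weight (0.21 to 0.42 kg); it then sinks in 3 to 8 s and rests on the catch at about 0.09.
- catch: The catch: steel pin, 12 mm diameter, in the middle of the front rim; origin at its top, at first 17 mm above the rim. Held by friction: it takes the lid's weight, goes down slowly under about 5 N on the lid's tab (more if pressed fast: the hinge is damped) and stays down.
- front_rim (a point): The middle of the case's front rim, 90 mm above the bench. To each side of it a firm rubber seat stops the lid when pressed home. The seat stands 2 to 10.5 mm over the rim, differing from case to case (lid angle at home about 0.005 to 0.054); the height is not among the readings and must be felt as the force on the tab rises by some 10 N per mm.
- tab (a point): Where to press when the lid is down: point on the outer face of the lid's tab, 200 mm from the hinge axis, on the centre line. The lid is a flat white panel 190 mm long, 170 mm wide, 7 mm thick, with a tab 60 mm wide standing 25 mm out of the middle of its front edge (tab end 215 mm from the hinge axis). -x of this point points from hinge to tab, +z out of the outer face (top when shut; when open, the back, to be pushed).
- bottle_a: Bystander: small white bottle, 38 mm diameter, 62 mm high, standing; origin at the centre of its underside.
- bottle_b: Bystander: another small bottle of the same kind.
- beaker: Bystander: small clear cup, 54 mm diameter, 60 mm high, standing beside the case.
- tube_rack: Bystander: tube rack 60 x 130 mm, 96 mm high with its tubes, left of the case.
- jar: Bystander: jar with lid, 60 mm diameter, 70 mm high, on the right.
- spatula: Bystander: spatula 180 mm long lying on the left.

How it is judged:
On the way, in this order (a step that is already met when the one before it is completed fails the run):
1. the lid has swung down by itself and rests on the catch, untouched (value of joint lid below 0.14 rad and velocity of joint lid above -0.05 rad/s and not (contact force between lid and the fingers above 0.3 N or contact force between lid and the arm above 0.3 N)), for 0.1 s.
2. the lid is pressed home on its seat with 10 N or more for 0.3 s (value of joint lid below 0.062 rad and contact force between lid and the fingers above 10 N), for 0.3 s.
At the end, for the whole second after the job is handed in: The lid is shut on its seat (joint below 0.062 rad), at rest and no longer touched (value of joint lid below 0.062 rad and velocity of joint lid between -0.02 and 0.02 rad/s and not (contact force between lid and the fingers above 0.3 N or contact force between lid and the arm above 0.3 N)).
It fails at once if the lid is carried down instead of falling by itself: touched between 0.2 and 0.85 rad (value of joint lid between 0.2 and 0.85 rad and (contact force between lid and the fingers above 0.5 N or contact force between lid and the arm above 0.5 N)).
It fails at once if the lid is pushed or pressed with more than 23 N (contact force between lid and the fingers above 23 N or contact force between lid and the arm above 23 N).
It fails at once if a bystander is moved by more than 15 mm (distance of any of bottle_a, bottle_b, beaker, tube_rack, jar, spatula from where it was at the start of the episode above 0.015 m).
It also fails if it takes over 70 s, if anything falls off the work surface, if the arm or the gripper's body presses on something with over 40 N, if the wrist force passes 120 N, or if a joint passes its speed limit or range.

ROBOT

A 7-joint arm with a two-finger parallel gripper is mounted at the origin on the work surface. World frame = base frame: x ahead of the robot, y to its left, z up, the work surface at z = 0. Lengths are in m, angles in rad, forces in N, time in s.
With the tool pointing down it reaches from about 0.4 to 0.85 m from the base axis. Payload 10.4 kg.
Tool frame: the origin (TCP) lies midway between the tips of the shut fingers; the grasp point (between the pads) lies 19 mm behind it; z points along the fingers, y is the line along which they close (so a half turn about z gives the same grasp; the last joint's range is limited). The gripper opens to 87 mm and grips with 3 to 60 N. Pads are 19 mm wide; open, the fingers measure 117 mm over their backs; the gripper's body (75 mm by 190 mm) begins 51 mm behind the grasp point.
Start: joints at [1.092, 0.332, -0.065, 1.46, 0.022, 1.35, -0.088], TCP at [0.275, -0.561, 0.223] pointing down, gripper open.
Joint ranges: [-2.6, 2.6], [-0.5, 2.12], [-1.47, 1.34], [0.16, 2.42], [-1.27, 4.41], [0.06, 2.06], [-2.6, 2.6]. Speed limits (rad/s): [2.22, 2.22, 2.79, 2.79, 3.14, 3.14, 3.14].

INTERFACE

Orientations are given as a unit quaternion [x, y, z, w].
In Python, from bench import r gives the robot as it stands.
- The arm moves only by the tool move_arm, never from a script. Its argument "targets" is a list of rows, each a list of 3 entries, a list of its own where there are three numbers: the shift along the tool's x, y, z in cm, then the turn, a rotation vector about the tool's x, y, z in rad, then the opening in per cent of the stroke, from 0 (shut) to 100 (fully open). In form: [[[x, y, z], [wx, wy, wz], gripper], ...]. A call has 1 to 20 rows; each row shifts and turns the commanded pose from where the row before left it, along the tool's axes as they then stand; what a row does not reach is not made up. A row lasts 1/8 s, in which the tool goes at most 62.5 mm and 10.7 degrees, less where a joint would pass 70% of its speed; a pose out of reach is approached as far as the arm can. A call with a gripper value outside its range is refused whole. The fingers move at their own pace and stop on an object; "grip_force" is the grip in N (left out, the last holds). Time passes only in rows, so rows that do not move let the fingers close. It gives the time, the measured TCP pose, the force, the opening and the grip force at its end, in the units of the state.
- r.read_state(): the state, without advancing time (a new reading comes with each control period).
- r.camera(name): name is "scene" or "side" or "wrist"; returns a dict with "image" (384x512x3 uint8, blue, green, red), "vertical_fov" (degrees; the focal length in pixels is half the picture's height over the tangent of half this angle, whatever the lens; pixels are square), "cx", "cy" (the principal point, pixels), "cam_to_world" (4x4, takes a point from camera to world coordinates). Camera axes: x right, y down, z forward; pixel columns grow to the right and rows downward; lengths in m; the calibration is good to about 2 mm. A picture is of the moment at which its call begins. There is no depth.
- r.close_job(): hands the job in; it is judged then, once.
The state is a dict: "time": time; "joint_positions": joint angles; "joint_vel": joint speeds; "joint_torque": joint torques, N m; "ee_pos": TCP position; "eef_rot": TCP orientation; "ft_force": force on the tool from outside, world axes, zero at the start; "torque": the same for the moment, N m; "width": finger opening in m; "grip_force": force on a finger pad.
Only numpy, scipy, OpenCV 4.12 (cv2) and the standard library are available. Lean on these libraries where they do the work, as an engineer would, in place of code of your own. Each camera call takes 0.05 s, during which the arm holds its last target. There are 200 camera calls.

## Working session

There is one attempt and no reset: what is moved stays moved. The work goes in short steps, Python scripts to look and compute and a tool call to move; the robot and the scene stay as the last step left them, time stands still between calls to the robot, and variables do not carry over. Pictures are saved under pics/ and viewed, at most 10 in all, crops included, and the job is handed in when it is done.

Besides the shell and the picture viewer there is one more tool, called after "Call:" by a JSON object that holds its "op" and its "data". move_arm: Moves the arm, as the interface text tells. Its arguments: {"type":"object","properties":{"targets":{"type":"array"},"grip_force":{"type":"number"}},"required":["targets"]}

```bash
ls; mkdir -p pics; cat > h.py <<'E'
import numpy as np, cv2, json
from bench import r
def snap(n,f):
    c=r.camera(n); cv2.imwrite(f'pics/{f}.png',c['image'])
    json.dump({k:np.array(c[k]).tolist() for k in('vertical_fov','cx','cy','cam_to_world')},open(f'pics/{f}.json','w'))
def ray(f,u,v):
    c=json.load(open(f'pics/{f}.json'));T=np.array(c['cam_to_world']);fl=192/np.tan(np.radians(c['vertical_fov'])/2)
    d=T[:3,:3]@np.array([(u-c['cx'])/fl,(v-c['cy'])/fl,1]);return T[:3,3],d/np.linalg.norm(d)
def atz(f,u,v,z):
    o,d=ray(f,u,v);return o+d*(z-o[2])/d[2]
def tri(*obs):
    A=np.zeros((3,3));b=np.zeros(3);R=[ray(*o) for o in obs]
    for o,d in R:
        P=np.eye(3)-np.outer(d,d);A+=P;b+=P@o
    x=np.linalg.solve(A,b);return x,[np.linalg.norm(np.cross(x-o,d)) for o,d in R]
def proj(f,p):
    c=json.load(open(f'pics/{f}.json'));T=np.array(c['cam_to_world']);fl=192/np.tan(np.radians(c['vertical_fov'])/2)
    q=T[:3,:3].T@(np.array(p)-T[:3,3]);return np.array([q[0]/q[2]*fl+c['cx'],q[1]/q[2]*fl+c['cy']])
E
python3 - <<'E'
from h import *
snap('scene','s0');snap('side','d0')
for f in('s0','d0'):
    i=cv2.imread(f'pics/{f}.png');cv2.imwrite(f'pics/{f}x.png',cv2.resize(i,(800,600),interpolation=cv2.INTER_CUBIC))
    o,d=ray(f,256,192);print(o,d)
print(r.read_state())
E
```

```text
pics
[0.95874755 0.57543443 0.89505053] [-0.36324986 -0.56375473 -0.741775  ]
[-0.1007795   0.67289146  0.62461222] [ 0.62402338 -0.63019765 -0.46200188]
{'time': 0.1, 'joint_positions': array([ 1.09241975,  0.33279843, -0.06469374,  1.46082404,  0.02165047,
        1.34990611, -0.08850716]), 'joint_vel': array([ 0.0002551 , -0.00120108, -0.00058384, -0.00215599, -0.00075118,
        0.00031624,  0.0008044 ]), 'joint_torque': array([ 2.14586151e-03, -6.24542999e+01,  2.51082930e-02, -3.90720892e+01,
       -6.13654149e-02,  3.65755521e-02,  3.73222929e-05]), 'ee_pos': array([ 0.27493206, -0.5609117 ,  0.2218558 ]), 'eef_rot': array([ 9.74143594e-01,  2.25928915e-01, -1.91345677e-04, -5.89466403e-04]), 'ft_force': array([0.08846437, 0.35559363, 0.75765184]), 'torque': array([ 0.05303665, -0.02708073,  0.0633351 ]), 'grip_force': 0.0, 'width': 0.08705869392019876}
```

View pics/s0x.png

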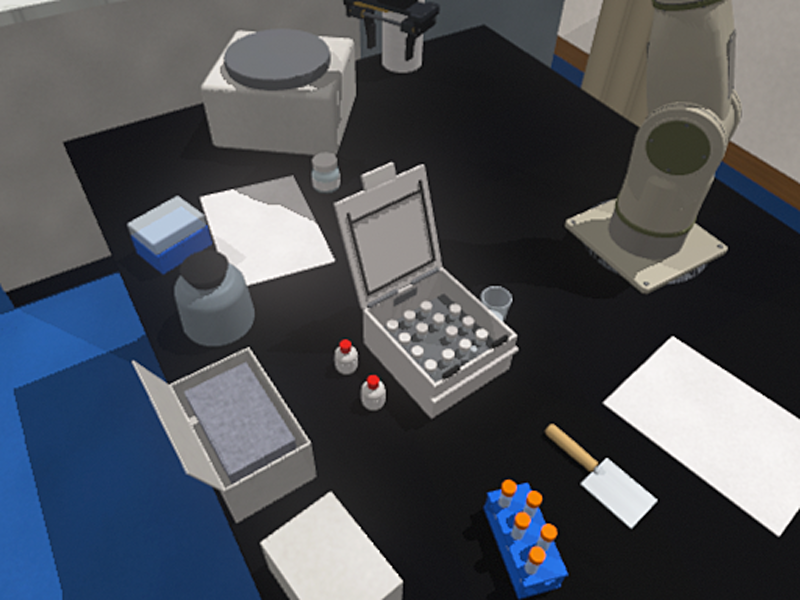

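View pics/d0x.png

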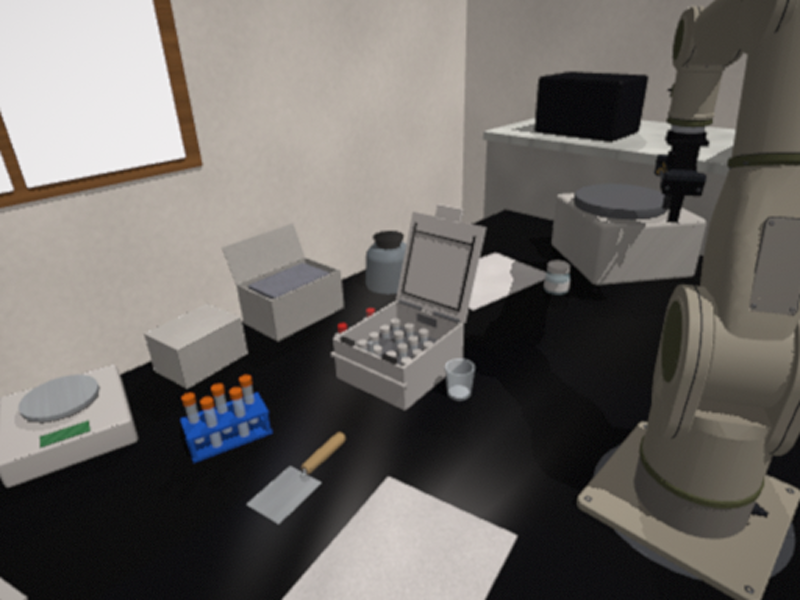

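The scene view (800x600) shows the case with hinge ends near (367,303) and (441,266) and the tab at (379,170). In the side view the hinge ends are at (400,302) and (466,320) and the tab at (449,210). The bottles stand behind the far side, the beaker stands on the near side and the jar is beyond the hinge.

```bash
python3 - <<'E'
from h import *
k=1/1.5625
P={'hingefar':((365,305),(399,303)),'hingenear':((441,267),(465,319)),'lidtopfar':((337,203),(412,216)),'lidtopnear':((425,166),(485,228)),'tabL':((362,177),(437,207)),'tabR':((394,164),(461,210)),'frontfar':((433,385),(334,346)),'frontnear':((517,341),(404,379)),'jartop':((323,157),(558,265)),'botA':((346,345),(370,312)),'botB':((373,381),(343,327)),'beakerrim':((496,298),(460,368))}
for n,(a,b) in P.items():
    x,e=tri(('s0',a[0]*k,a[1]*k),('d0',b[0]*k,b[1]*k));print(n,x.round(3),np.round(e,4))
E
```

```text
hingefar [ 0.621 -0.055  0.086] [0.0031 0.0031]
hingenear [ 0.461 -0.069  0.094] [0.0044 0.0044]
lidtopfar [ 0.633 -0.115  0.264] [0.0055 0.0055]
lidtopnear [ 0.464 -0.131  0.267] [0.0003 0.0003]
tabL [ 0.581 -0.13   0.287] [0.0021 0.0021]
tabR [ 0.523 -0.132  0.291] [0.0004 0.0004]
frontfar [0.607 0.134 0.076] [0.0057 0.0057]
frontnear [0.438 0.123 0.071] [0.0015 0.0015]
jartop [ 0.485 -0.485  0.07 ] [0.0035 0.0035]
botA [ 0.677 -0.02   0.057] [0.001 0.001]
botB [0.673 0.062 0.055] [0.0004 0.0004]
beakerrim [0.399 0.018 0.056] [0. 0.]
```

Call:
{"op": "move_arm", "data": {"targets": [[[0,0,-2.2],[0,0,0.18],0],[[0,0,-2.2],[0,0,0.18],0],[[3.2,-3.1,0],[0,0,0],0],[[3.2,-3.1,0],[0,0,0],0],[[3.2,-3.1,0],[0,0,0],0],[[3.2,-3.1,0],[0,0,0],0],[[3.2,-3.1,0],[0,0,0],0],[[3.2,-3.1,0],[0,0,0],0],[[3.2,-3.1,0],[0,0,0],0],[[3.2,-3.1,0],[0,0,0],0],[[3.2,-3.1,0],[0,0,0],0],[[3.0,-3.1,0],[0,0,0],0],[[0,0,0],[0,0,0],0],[[0,0,0],[0,0,0],0]]}}

```text
time: 1.85
ee_pos: [0.5616, -0.2228, 0.2662]
eef_rot: [0.999, 0.048, -0.0, 0.0]
ft_force: [-1.4, -0.2, -0.5]
width: 0.0007
grip_force: 0.0
```

Call:
{"op": "move_arm", "data": {"targets": [[[0,-1,0],[0,0,0],0],[[0,-1,0],[0,0,0],0],[[0,-1,0],[0,0,0],0],[[0,-1,0],[0,0,0],0],[[0,-1,0],[0,0,0],0],[[0,-0.7,0],[0,0,0],0],[[0,-0.7,0],[0,0,0],0],[[0,-0.7,0],[0,0,0],0],[[0,-0.7,0],[0,0,0],0],[[0,-0.7,0],[0,0,0],0],[[0,-0.7,0],[0,0,0],0],[[0,-0.7,0],[0,0,0],0],[[0,-0.7,0],[0,0,0],0],[[0,-0.7,0],[0,0,0],0],[[0,-0.7,0],[0,0,0],0]]}}

```text
time: 3.72
ee_pos: [0.5504, -0.1022, 0.2664]
eef_rot: [0.999, 0.048, -0.0, -0.0]
ft_force: [0.0, -2.1, 2.1]
width: 0.0004
grip_force: 0.7
```

```bash
python3 - <<'E'
from h import *
snap('side','d1')
i=cv2.imread('pics/d1.png')[60:300,150:450];cv2.imwrite('pics/d1x.png',cv2.resize(i,(750,600),interpolation=cv2.INTER_CUBIC))
s=r.read_state();print(s['ee_pos'],s['ft_force'])
E
```

```text
[ 0.55042693 -0.10094589  0.26648522] [0.3545982  1.12410699 0.16655072]
```

View pics/d1x.png

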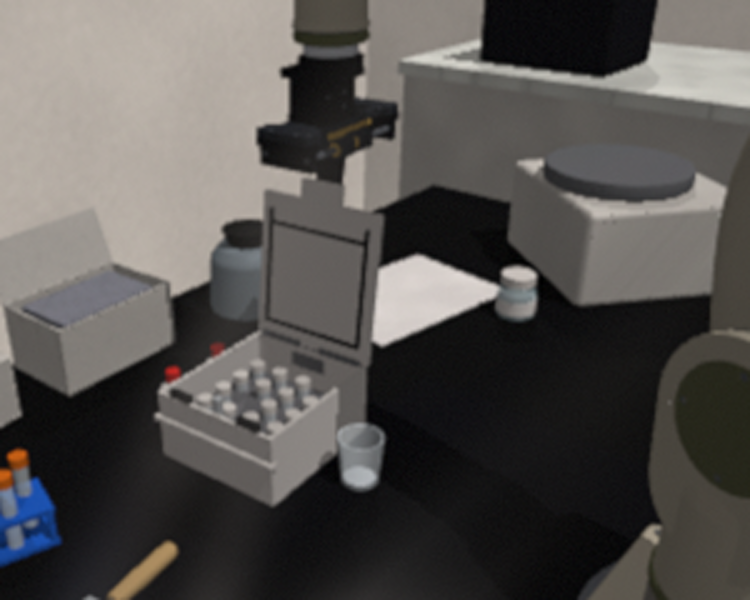

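The lid is about upright, with its tab at (323,190) in the crop. The finger is behind it on the centre line, and the gripper body clears the tab.

Call:
{"op": "move_arm", "data": {"targets": [[[0,-0.7,0],[0,0,0],0],[[0,-0.7,0],[0,0,0],0],[[0,-0.7,0],[0,0,0],0],[[0,-0.7,0],[0,0,0],0],[[0,-0.7,0],[0,0,0],0],[[0,-0.7,0],[0,0,0],0],[[0,-0.7,0],[0,0,0],0],[[0,-0.7,0],[0,0,0],0],[[0,-0.7,0],[0,0,0],0],[[0,-0.7,0],[0,0,0],0],[[0,-0.7,0],[0,0,0],0],[[0,-0.7,0],[0,0,0],0],[[0,-0.7,0],[0,0,0],0],[[0,1,0],[0,0,0],0],[[0,2,0],[0,0,0],0],[[0,2,0],[0,0,0],0]]}}

```text
time: 5.78
ee_pos: [0.5467, -0.0645, 0.2665]
eef_rot: [0.999, 0.047, -0.0, 0.0]
ft_force: [-0.3, -0.3, -0.2]
width: 0.0003
grip_force: 0.0
```

```bash
python3 - <<'E'
from h import *
snap('side','d2')
i=cv2.imread('pics/d2.png')[60:300,150:450];cv2.imwrite('pics/d2x.png',cv2.resize(i,(750,600),interpolation=cv2.INTER_CUBIC))
s=r.read_state();print(s['ee_pos'],s['ft_force'])
E
```

```text
[ 0.54668172 -0.06785304  0.26630907] [-0.65777658 -3.71975793  0.53335329]
```

View pics/d2x.png

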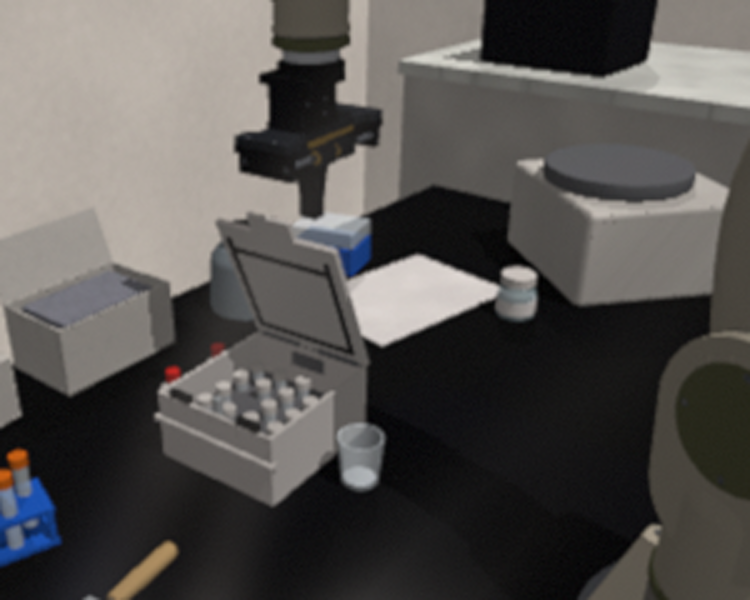

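The lid leans forward past upright at about 1.1, with its tab at (262,225) in the crop, and nothing touches it. I'll let it swing down.

Call:
{"op": "move_arm", "data": {"targets": [[[0,0,-2],[0,0,0],0],[[0,0,-2],[0,0,0],0],[[0,0,0],[0,0,0],0],[[0,0,0],[0,0,0],0],[[0,0,0],[0,0,0],0],[[0,0,0],[0,0,0],0],[[0,0,0],[0,0,0],0],[[0,0,0],[0,0,0],0],[[0,0,0],[0,0,0],0],[[0,0,0],[0,0,0],0],[[0,0,0],[0,0,0],0],[[0,0,0],[0,0,0],0],[[0,0,0],[0,0,0],0],[[0,0,0],[0,0,0],0],[[0,0,0],[0,0,0],0],[[0,0,0],[0,0,0],0],[[0,0,0],[0,0,0],0],[[0,0,0],[0,0,0],0],[[0,0,0],[0,0,0],0],[[0,0,0],[0,0,0],0]]}}

```text
time: 8.32
ee_pos: [0.5466, -0.0619, 0.3065]
eef_rot: [0.999, 0.048, -0.0, 0.0]
ft_force: [-0.1, -0.1, -0.0]
width: 0.0002
grip_force: 0.0
```

Call:
{"op": "move_arm", "data": {"targets": [[[0,0,0],[0,0,0],0],[[0,0,0],[0,0,0],0],[[0,0,0],[0,0,0],0],[[0,0,0],[0,0,0],0],[[0,0,0],[0,0,0],0],[[0,0,0],[0,0,0],0],[[0,0,0],[0,0,0],0],[[0,0,0],[0,0,0],0],[[0,0,0],[0,0,0],0],[[0,0,0],[0,0,0],0],[[0,0,0],[0,0,0],0],[[0,0,0],[0,0,0],0],[[0,0,0],[0,0,0],0],[[0,0,0],[0,0,0],0],[[0,0,0],[0,0,0],0],[[0,0,0],[0,0,0],0],[[0,0,0],[0,0,0],0],[[0,0,0],[0,0,0],0],[[0,0,0],[0,0,0],0],[[0,0,0],[0,0,0],0]]}}

```text
time: 10.82
ee_pos: [0.5466, -0.0619, 0.3066]
eef_rot: [0.999, 0.048, 0.0, 0.0]
ft_force: [0.0, -0.4, -0.6]
width: 0.0003
grip_force: 0.0
```

Call:
{"op": "move_arm", "data": {"targets": [[[0,0,0],[0,0,0],0],[[0,0,0],[0,0,0],0],[[0,0,0],[0,0,0],0],[[0,0,0],[0,0,0],0],[[0,0,0],[0,0,0],0],[[0,0,0],[0,0,0],0],[[0,0,0],[0,0,0],0],[[0,0,0],[0,0,0],0],[[0,0,0],[0,0,0],0],[[0,0,0],[0,0,0],0],[[0,0,0],[0,0,0],0],[[0,0,0],[0,0,0],0],[[0,0,0],[0,0,0],0],[[0,0,0],[0,0,0],0],[[0,0,0],[0,0,0],0],[[0,0,0],[0,0,0],0],[[0,0,0],[0,0,0],0],[[0,0,0],[0,0,0],0],[[0,0,0],[0,0,0],0],[[0,0,0],[0,0,0],0]]}}

```text
time: 13.32
ee_pos: [0.5466, -0.062, 0.3066]
eef_rot: [0.999, 0.048, 0.0, 0.0]
ft_force: [-0.5, 0.5, 0.4]
width: -0.0001
grip_force: 0.0
```

```bash
python3 - <<'E'
from h import *
snap('side','d3');snap('scene','s3')
i=cv2.imread('pics/d3.png')[150:270,180:330];j=cv2.imread('pics/s3.png')[150:270,215:365]
cv2.imwrite('pics/b3.png',np.vstack([cv2.resize(k,(375*1,300),interpolation=cv2.INTER_CUBIC) for k in(i,j)]))
cv2.imwrite('pics/b3.png',np.hstack([cv2.resize(k,(400,320),interpolation=cv2.INTER_CUBIC) for k in(i,j)]))
s=r.read_state();print(s['time'],s['ee_pos'],s['ft_force'])
E
```

```text
13.425 [ 0.54659611 -0.06195483  0.30655092] [ 0.9320684  -0.37148555  0.56989983]
```

View pics/b3.png

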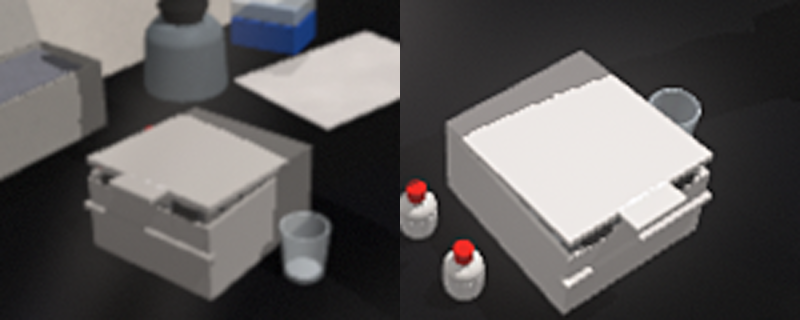

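The lid is down, slightly open on the catch. The tab runs from root (222,207)–(272,182) to end (242,235)–(288,203) in the right crop. In the left crop it is around (135,187).

```bash
python3 - <<'E'
from h import *
k=1/2.6667
S=lambda u,v:('s3',u*k+215,v*k+150)
D=lambda u,v:('d3',u*k+180,v*k+150)
for n,a,b in(('rootfar',(222,207),(123,172)),('rootnear',(272,182),(170,190)),('endfar',(242,232),(105,184)),('endnear',(288,200),(155,203)),('lidfar',(172,240),(90,160)),('lidnear',(311,155),(209,205))):
    x,e=tri(S(*a),D(*b));print(n,x.round(3),np.round(e,4),atz(*S(*a),.115).round(3),atz(*D(*b),.115).round(3))
u=np.array([-.094,.9956]);h=np.array([.541,-.062])
for d in(.19,.2,.215):print(d,h+u*d)
E
```

```text
rootfar [0.552 0.134 0.119] [0.0019 0.0019] [0.549 0.13  0.115] [0.556 0.133 0.115]
rootnear [0.493 0.127 0.115] [0.002 0.002] [0.494 0.129 0.115] [0.493 0.124 0.115]
endfar [0.551 0.162 0.116] [0.0004 0.0004] [0.55  0.161 0.115] [0.552 0.161 0.115]
endnear [0.491 0.149 0.111] [0.0013 0.0013] [0.494 0.153 0.115] [0.487 0.151 0.115]
lidfar [0.606 0.136 0.112] [0.0004 0.0004] [0.607 0.137 0.115] [0.602 0.14  0.115]
lidnear [0.443 0.12  0.115] [0.0014 0.0014] [0.443 0.122 0.115] [0.444 0.118 0.115]
0.19 [0.52314  0.127164]
0.2 [0.5222  0.13712]
0.215 [0.52079  0.152054]
```

Call:
{"op": "move_arm", "data": {"targets": [[[-0.1,-4,0],[0,0,0],0],[[-0.1,-4,0],[0,0,0],0],[[-0.1,-4,0],[0,0,0],0],[[-0.1,-4,0],[0,0,0],0],[[-0.1,-4.1,0],[0,0,0],0],[[0,0,4],[0,0,0],0],[[0,0,4],[0,0,0],0],[[0,0,4],[0,0,0],0],[[0,0,3],[0,0,0],0],[[0,0,2],[0,0,0],0],[[0,0,1],[0,0,0],0],[[0,0,0],[0,0,0],0],[[0,0,0],[0,0,0],0],[[0,0,0],[0,0,0],0]]}}

```text
time: 15.18
ee_pos: [0.5229, 0.1378, 0.1274]
eef_rot: [0.999, 0.048, 0.001, -0.0]
ft_force: [-0.3, -0.9, -0.8]
width: 0.0003
grip_force: 0.0
```

```bash
python3 - <<'E'
from h import *
F=[]
for _ in range(4):
    r.camera('wrist');s=r.read_state();F.append(s['ft_force'][2])
print(s['time'],s['ee_pos'],F)
E
```

```text
15.375 [0.52257401 0.13767634 0.12684384] [np.float64(0.35467832589066106), np.float64(0.07707502633749408), np.float64(-0.31619013759029474), np.float64(-0.20393616025070269)]
```

Call:
{"op": "move_arm", "data": {"targets": [[[0,0,0.1],[0,0,0],0],[[0,0,0.1],[0,0,0],0],[[0,0,0.1],[0,0,0],0],[[0,0,0.1],[0,0,0],0],[[0,0,0.1],[0,0,0],0],[[0,0,0.1],[0,0,0],0],[[0,0,0.1],[0,0,0],0],[[0,0,0.1],[0,0,0],0],[[0,0,0.1],[0,0,0],0],[[0,0,0.1],[0,0,0],0],[[0,0,0.1],[0,0,0],0],[[0,0,0.1],[0,0,0],0],[[0,0,0],[0,0,0],0],[[0,0,0],[0,0,0],0]]}}

```text
time: 17.12
ee_pos: [0.5225, 0.1379, 0.1146]
eef_rot: [0.999, 0.048, 0.0, -0.0]
ft_force: [-1.8, 1.5, 4.4]
width: 0.0003
grip_force: 2.1
```

Contact is made at about 4 N, so the tip is on the catch. I'll go on in small steps.

Call:
{"op": "move_arm", "data": {"targets": [[[0,0,0.05],[0,0,0],0],[[0,0,0.05],[0,0,0],0],[[0,0,0.05],[0,0,0],0],[[0,0,0.05],[0,0,0],0],[[0,0,0],[0,0,0],0]]}}

```text
time: 17.75
ee_pos: [0.5225, 0.1379, 0.1125]
eef_rot: [0.999, 0.048, 0.0, -0.0]
ft_force: [-0.5, 2.6, 4.5]
width: 0.0003
grip_force: 1.9
```

Call:
{"op": "move_arm", "data": {"targets": [[[0,0,0.05],[0,0,0],0],[[0,0,0.05],[0,0,0],0],[[0,0,0.05],[0,0,0],0],[[0,0,0],[0,0,0],0]]}}

```text
time: 18.25
ee_pos: [0.5225, 0.1377, 0.111]
eef_rot: [0.999, 0.048, 0.0, 0.0]
ft_force: [1.0, 2.8, 4.6]
width: 0.0004
grip_force: 2.0
```

Call:
{"op": "move_arm", "data": {"targets": [[[0,0,0.05],[0,0,0],0],[[0,0,0.05],[0,0,0],0],[[0,0,0],[0,0,0],0]]}}

```text
time: 18.62
ee_pos: [0.5225, 0.1376, 0.11]
eef_rot: [0.999, 0.048, 0.0, 0.0]
ft_force: [0.3, 2.4, 4.3]
width: 0.0002
grip_force: 2.1
```

Call:
{"op": "move_arm", "data": {"targets": [[[0,0,0.05],[0,0,0],0],[[0,0,0.05],[0,0,0],0],[[0,0,0],[0,0,0],0]]}}

```text
time: 19.0
ee_pos: [0.5225, 0.1376, 0.109]
eef_rot: [0.999, 0.048, 0.0, 0.0]
ft_force: [-0.0, 3.2, 4.1]
width: 0.0007
grip_force: 2.1
```

Call:
{"op": "move_arm", "data": {"targets": [[[0,0,0.05],[0,0,0],0],[[0,0,0.05],[0,0,0],0],[[0,0,0],[0,0,0],0]]}}

```text
time: 19.38
ee_pos: [0.5225, 0.1376, 0.108]
eef_rot: [0.999, 0.048, 0.0, 0.0]
ft_force: [1.0, 2.1, 4.3]
width: 0.0003
grip_force: 2.1
```

Call:
{"op": "move_arm", "data": {"targets": [[[0,0,0.05],[0,0,0],0],[[0,0,0.05],[0,0,0],0],[[0,0,0],[0,0,0],0]]}}

```text
time: 19.75
ee_pos: [0.5225, 0.1376, 0.1076]
eef_rot: [0.999, 0.048, 0.0, 0.0]
ft_force: [-3.3, 2.6, 11.1]
width: 0.0002
grip_force: 5.4
```

Call:
{"op": "move_arm", "data": {"targets": [[[0,0,0.03],[0,0,0],0],[[0,0,0],[0,0,0],0]]}}

```text
time: 20.0
ee_pos: [0.5225, 0.1377, 0.1076]
eef_rot: [0.999, 0.048, 0.0, 0.0]
ft_force: [-3.1, 2.4, 13.7]
width: 0.0003
grip_force: 6.7
```

Call:
{"op": "move_arm", "data": {"targets": [[[0,0,0.01],[0,0,0],0],[[0,0,0],[0,0,0],0],[[0,0,0],[0,0,0],0],[[0,0,0],[0,0,0],0],[[0,0,0],[0,0,0],0],[[0,0,0],[0,0,0],0]]}}

```text
time: 20.75
ee_pos: [0.5226, 0.1376, 0.1076]
eef_rot: [0.999, 0.048, 0.0, 0.0]
ft_force: [-4.5, 1.7, 14.1]
width: 0.0005
grip_force: 7.1
```

Call:
{"op": "move_arm", "data": {"targets": [[[0,0,-0.1],[0,0,0],0],[[0,0,-0.3],[0,0,0],0],[[0,0,-2],[0,0,0],0],[[0,0,-3],[0,0,0],0],[[0,0,-4],[0,0,0],0],[[0,0,0],[0,0,0],0],[[0,0,0],[0,0,0],0]]}}

```text
time: 21.62
ee_pos: [0.522, 0.1369, 0.1997]
eef_rot: [0.999, 0.048, -0.001, 0.0]
ft_force: [-0.1, -1.4, -1.0]
width: 0.0005
grip_force: 0.0
```

```bash
python3 - <<'E'
from h import *
snap('side','d4');snap('scene','s4')
i=cv2.imread('pics/d4.png')[150:270,180:330];j=cv2.imread('pics/s4.png')[150:270,215:365]
cv2.imwrite('pics/b4.png',np.hstack([cv2.resize(k,(400,320),interpolation=cv2.INTER_CUBIC) for k in(i,j)]))
s=r.read_state();print(s['time'],s['ee_pos'],s['ft_force'])
E
```

```text
21.725 [0.52171208 0.1370133  0.19927429] [-0.17985626 -0.61351554 -0.40728849]
```

View pics/b4.png

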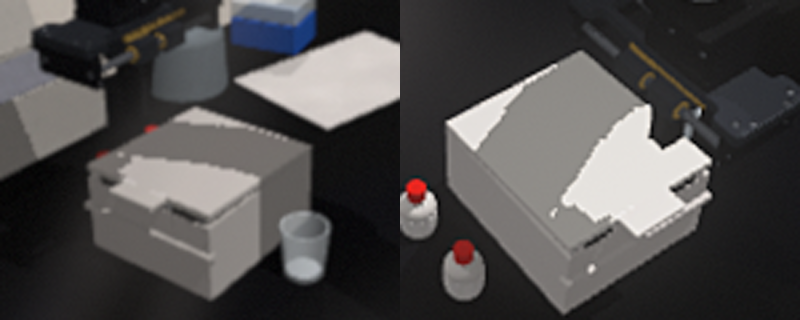

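The lid sits lower, with only the seat gap left at the front. The bottles and beaker have not moved and the gripper is clear.

```bash
python3 -c "
from bench import r
print(r.close_job())"
```

```text
the job is handed in; nothing more can be done
None
```

The job is handed in: the lid swung down by itself onto the catch, was pressed home on its seat at about 14 N for over half a second and let go; the hand-in returned no verdict, and I checked only the two bottles and the beaker afterwards, which had not moved.

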